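# Clamp the yellow filter slides in an even row

## Robot

A 6-joint arm with a two-finger parallel gripper is mounted at the origin on the work surface. World frame = base frame: x ahead of the robot, y to its left, z up, the work surface at z = 0. Lengths are in m, angles in degrees, forces in N, time in s.
With the tool pointing down it reaches from about 0.4 to 0.825 m from the base axis. Payload 7 kg.
Tool frame: the origin (TCP) lies midway between the tips of the shut fingers; the grasp point (between the pads) lies 19 mm behind it (ctrl.hold_point_z is the distance from the TCP to the grasp point, in m); z points along the fingers, y is the line along which they close (so a half turn about z gives the same grasp; the last joint's range is limited). The gripper opens to 88 mm and grips with 3 to 60 N. Pads are 19 mm wide; open, the fingers measure 130 mm over their backs; the gripper's body (78 mm by 193 mm) begins 47 mm behind the grasp point.
Start: joints at [87.038, 20.546, 0.682, 0, -70.136, -16.507], TCP at [0.225, 0.636, 0.227] pointing down, gripper open.
Joint ranges: [-176.03, 176.03], [-82.01, 121.73], [-58.28, 71.71], [-173.87, 95.51], [-174.79, -0.11], [-173.66, 173.66]. Speed limits (degrees/s): [136.94, 136.94, 172.46, 180, 180, 180].

## Interface

Orientations are given as [roll, pitch, yaw] about the fixed x, y, z axes, in that order (R = Rz(yaw) Ry(pitch) Rx(roll)).
In Python, from plant import ctrl gives the robot as it stands.
- The arm moves only by the tool apply_moves, never from a script. Its argument "deltas" is a list of rows, each an object with "fingers": the finger opening in mm, from 0 to 87.6; "delta_pos": the shift along the tool's x, y, z in mm, a list of three; "angular": the turn, a rotation vector about the tool's x, y, z in degrees, a list of three. A call has 1 to 10 rows; each row is the pose to reach, as a shift and turn from the pose commanded when the call began, along the tool's axes at that moment; what a row does not reach only later rows make up. A row lasts 1/10 s, in which the tool goes at most 50 mm and 8.59 degrees, less where a joint would pass 70% of its speed; a pose out of reach is approached as far as the arm can. A call with a gripper value outside its range is refused whole. The fingers move at their own pace and stop on an object; the grip force is fixed at half the most. Time passes only in rows, so rows that repeat a pose let the fingers close. It gives the time, the measured TCP pose, the force, the opening and the grip force at its end, in the units of the state.
- ctrl.get_obs(): the state, without advancing time (a new reading comes with each control period).
- ctrl.snapshot(name): name is "scene" or "side" or "wrist"; returns the picture (400x640x3 uint8, red, green, blue); there is no depth.
- ctrl.camera_params(name): a dict with "fx", "fy", "cx", "cy" (pixels), "dist_coeffs" ([k1, k2, p1, p2, k3] as OpenCV has them; the pictures are not rectified), "cam_to_world" (4x4, takes a point from camera to world coordinates); the wrist camera has in their place "mount" (4x4, takes a point from camera to tool coordinates, whose origin is the TCP and whose axes are the flange's). Camera axes: x right, y up, looking along -z (the intrinsics and any distortion apply to the point x, -y, -z); pixel columns grow to the right and rows downward; lengths in m; the calibration is good to about 2 mm. A picture is of the moment at which its call begins: read the wrist's pose just before it. camera_params takes no time and is no camera call.
- ctrl.close_job(): hands the job in; it is judged then, once.
The state is a dict: "clock": time; "joint_pos": joint angles; "qvel": joint speeds; "tau": joint torques, N m; "tool_pos": TCP position; "orientation": TCP orientation; "force": force on the tool from outside, world axes, zero at the start; "moment": the same for the moment, N m; "opening": finger opening in m; "gripper_force": force on a finger pad.
Only numpy, scipy, OpenCV 4.12 (cv2) and the standard library are available. Lean on these libraries where they do the work, as an engineer would, in place of code of your own. Each camera call takes 0.05 s, during which the arm holds its last target. There are 200 camera calls.

## Task

Nudge the three square-cornered yellow filter slides into one straight, gapless row against the dark steel fence, short (46 mm) sides along it, and close the blue jaw on them so that the row is held against the sprung stop hidden in the green housing. The depth of that stop must be felt: once the row meets it, press on gently until it is about half-way in (8 mm of its 16 mm), then leave the jaw there. The slides hold glass, so never ram them, and leave the red and green slides and everything else where they are.

Things in the scene. Friction and masses are not known exactly. Their poses are not given: they have to be found in the camera images.
- yellow_1: yellow filter slide: a steel frame 60 x 46 x 20 mm (its x, y, z) holding a flat yellow pane, lying flat, about 100 g. Origin at the centre of its underside; x along its 60 mm side, z up. One of three alike, interchangeable; to be clamped in the row.
- yellow_2: yellow filter slide: a steel frame 60 x 46 x 20 mm (its x, y, z) holding a flat yellow pane, lying flat, about 100 g. Origin at the centre of its underside; x along its 60 mm side, z up. One of three alike, interchangeable; to be clamped in the row.
- yellow_3: yellow filter slide: a steel frame 60 x 46 x 20 mm (its x, y, z) holding a flat yellow pane, lying flat, about 100 g. Origin at the centre of its underside; x along its 60 mm side, z up. One of three alike, interchangeable; to be clamped in the row.
- red_slide: red filter slide: a steel frame 60 x 46 x 20 mm (its x, y, z) holding a flat red pane, lying flat, about 100 g. Origin at the centre of its underside; x along its 60 mm side, z up. Not wanted; stays where it is.
- green_slide: green filter slide: a steel frame 60 x 46 x 20 mm (its x, y, z) holding a flat green pane, lying flat, about 100 g. Origin at the centre of its underside; x along its 60 mm side, z up. Not wanted; stays where it is.
- gauge: Clamping gauge fixed to the shelf: dark steel fence bar 395 long, 18 thick, 14 mm high. Origin at shelf height, on the fence's working face, level with the green housing's mouth. y runs along the fence into the housing, x from the working face away from the robot. Slides lie on the bare shelf: one squared to the fence is centred at x = -30 mm. The row lies between mouth (y = 0) and jaw (y < 0).
- stop_house: Green stop housing fixed at the fence's +y end; origin and axes as the gauge. Mouth at y = 0 facing the jaw, 70 mm deep, roof 27 to 33 mm above the shelf, front wall's inner face at x = -70 mm. A sprung stop pad is hidden inside: its rest depth varies, 4 to 28 mm in from the mouth; it yields at about 4 N, then 0.4 N per mm, over 16 mm of travel.
- jaw (a joint): Blue clamping jaw's position along the fence, m: 0 parked farthest from the housing, growing towards it, up to 0.215. Its flat pushing face is at y = -0.278 + this value in the gauge's frame. Stiff (about 11.5 N to move), stays where left. 24 mm long along the fence, 28 mm high, reaching from x = -60 mm over the fence.
- jaw_knob (a point): Top centre of the upright brass post on the jaw, by which it is pushed or gripped: 16 mm in diameter, 30 to 67 mm above the shelf (22 mm collar below), 12 mm behind the pushing face, at x = -20 mm in the gauge's frame.
- toggle_tip (a point): Tip of the brass lever of a white porcelain toggle switch fixed to the shelf; leave alone.
- filter_disc: Loose yellow round filter disc in a steel ring, 68 mm across, 8 mm thick; origin under its centre; leave alone.
- float_valve: Loose copper float valve: brass foot 44 mm across (origin under it) and a 72 mm copper ball 95 mm along its +y, 72 mm high; leave alone.
- screw_1: Loose brass lens clamp screw with wing head, lying, 43 mm long; leave alone.
- screw_2: Second brass wing screw, alike; leave alone.
- stone_tin: Loose round tin of polishing stones with a blue lid, 86 mm across, 28 mm high; leave alone.
Things that resemble listed ones, but are neither listed nor needed, are in the scene too. Leave any purple look-alike of the yellow_1 alone.

How it is judged:
By the outcome, as a careful person would: the job done as asked, in the order asked, and still so for the second after the job is handed in, with the robot touching nothing.
It also fails if it takes over 72 s, if anything falls off the work surface, if the arm or the gripper's body presses on something with over 40 N, if the wrist force passes 120 N, or if a joint passes its speed limit or range.

## Working session

There is one attempt and no reset: what is moved stays moved. The work goes in short steps, Python scripts to look and compute and a tool call to move; the robot and the scene stay as the last step left them, time stands still between calls to the robot, and variables do not carry over. Pictures are saved under pics/ and viewed, at most 10 in all, crops included, and the job is handed in when it is done.

Besides the shell and the picture viewer there is one more tool, called after ">>>" by a JSON object that holds its "fn" and its "kwargs", one argument or row to a line. apply_moves: Moves the arm, as the interface text tells. Its arguments: {"type":"object","properties":{"deltas":{"type":"array"}},"required":["deltas"]}

```bash
mkdir -p pics
python3 - <<'E'
from plant import ctrl
import cv2
o=ctrl.get_obs();print(o)
for n in ("scene","side"):
    cv2.imwrite(f"pics/{n}0.png",ctrl.snapshot(n)[:,:,::-1]);p=ctrl.camera_params(n);print(n,p)
print(ctrl.camera_params("wrist"))
cv2.imwrite(f"pics/wrist0.png",ctrl.snapshot("wrist")[:,:,::-1])
E
```

```text
{'clock': 0.0, 'joint_pos': array([ 8.70378006e+01,  2.05909238e+01,  6.32764657e-01, -2.03022851e-02,
       -7.01375144e+01, -1.65087943e+01]), 'qvel': array([ 0.0907357 , -0.0217179 ,  0.12816221, -0.03687353,  0.10312658,
       -0.01761401]), 'tau': array([ 7.02877533e-04, -5.82715344e+01,  2.93062645e+01,  6.99704692e+00,
        6.97860582e-03, -1.33429407e-04]), 'tool_pos': array([0.22483652, 0.63591223, 0.22562024]), 'orientation': array([ 1.79902847e+02, -8.89083999e-03, -1.94779001e+01]), 'force': array([ 0.12286549, -0.66720441,  0.19097153]), 'moment': array([ 0.06904898, -0.01084748, -0.0162302 ]), 'gripper_force': 0.0, 'opening': 0.08761579242804406}
scene {'fx': 397.19122349698796, 'fy': 397.19122349698796, 'cx': 313.5471539023364, 'cy': 205.6505488606002, 'dist_coeffs': array([0.0330622, 0.       , 0.       , 0.       , 0.       ]), 'cam_to_world': array([[-0.7669992 , -0.50748287,  0.39264917,  0.93768709],
       [ 0.64159351, -0.61455132,  0.45900375,  0.53653428],
       [ 0.00836653,  0.60397667,  0.79695808,  0.99114976],
       [ 0.        ,  0.        ,  0.  
[... 324 characters left out ...]
953446, -0.60367732, -0.77317341],
       [ 0.00776703,  0.82521135,  0.56477066,  0.79887006],
       [ 0.        ,  0.        ,  0.        ,  1.        ]])}
{'fx': 304.9242195224661, 'fy': 304.9242195224661, 'cx': 320.3040208746406, 'cy': 195.61749387519257, 'dist_coeffs': array([-0.05931983,  0.        ,  0.        ,  0.        ,  0.        ]), 'mount': array([[-1.13799383e-04,  9.62028604e-01,  2.72948624e-01,
         7.28372686e-02],
       [ 9.99999888e-01,  2.34819363e-04, -4.10713093e-04,
        -2.23841081e-04],
       [-4.59211365e-04,  2.72948547e-01, -9.62028523e-01,
        -1.57920321e-01],
       [ 0.00000000e+00,  0.00000000e+00,  0.00000000e+00,
         1.00000000e+00]])}
```

View pics/scene0.png

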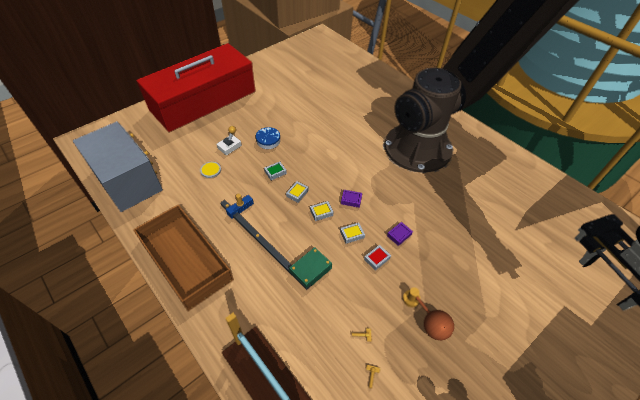

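View pics/side0.png

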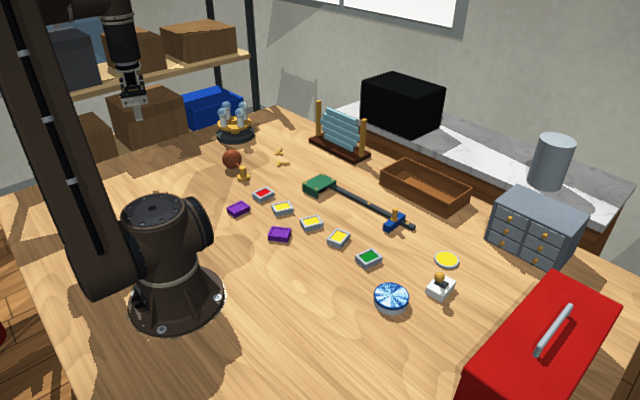

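The scene view shows yellow slides at about (297,191), (321,210) and (352,232). The fence runs from (225,205) to (300,270), the housing is at (312,266), the jaw at (239,206), red at (377,257) and green at (275,171).

```bash
cat > h.py <<'E'
from plant import ctrl
import cv2, numpy as np
from scipy.spatial.transform import Rotation as R
def cam(name,obs=None):
    p=ctrl.camera_params(name)
    K=np.array([[p['fx'],0,p['cx']],[0,p['fy'],p['cy']],[0,0,1]])
    if 'mount' in p:
        T=np.eye(4);T[:3,:3]=R.from_euler('xyz',obs['orientation'],degrees=True).as_matrix();T[:3,3]=obs['tool_pos'];C=T@p['mount']
    else: C=p['cam_to_world']
    return K,np.array(p['dist_coeffs']),C
def world(px,z,c):
    K,d,C=c
    u=cv2.undistortPoints(np.array(px,float).reshape(-1,1,2),K,d).reshape(-1,2)
    r=np.c_[u[:,0],-u[:,1],-np.ones(len(u))]@C[:3,:3].T
    return C[:3,3]+r*((z-C[2,3])/r[:,2])[:,None]
def pix(P,c):
    K,d,C=c
    q=(np.array(P,float).reshape(-1,3)-C[:3,3])@C[:3,:3]
    q=q*[1,-1,-1]
    return cv2.projectPoints(q,np.zeros(3),np.zeros(3),K,d)[0].reshape(-1,2)
H=dict(yellow=((22,120,110),(35,255,255)),green=((60,120,40),(90,255,255)),red=((0,170,110),(6,255,255)),blue=((100,150,50),(125,255,255)),purple=((128,100,40),(150,255,255)))
def blobs(im,col,amin=25):
    m=cv2.inRange(cv2.cvtColor(im,cv2.COLOR_RGB2HSV),*[np.array(x) for x in H[col]])
    cs=cv2.findContours(m,cv2.RETR_EXTERNAL,cv2.CHAIN_APPROX_NONE)[0]
    return [c for c in cs if cv2.contourArea(c)>amin]
def rect(c,z,cm):
    w=world(c.reshape(-1,2),z,cm)[:,:2]*1000
    (x,y),(a,b),t=cv2.minAreaRect(w.astype(np.float32))
    if a<b:a,b,t=b,a,t+90
    return np.round([x,y,a,b,(t+90)%180-90],1)
E
python3 - <<'E'
from h import *
for n in("scene","side"):
    im=cv2.imread(f"pics/{n}0.png")[:,:,::-1];c=cam(n)
    for col in H:
        for b in blobs(im,col):
            r=rect(b,.02,c)
            if r[2]<110:print(n,col,r,b.mean((0,1)).round())
c=cam("scene");print(world([[225,205],[300,270]],.014,c))
E
```

```text
scene yellow [432.4 121.   44.4  32.5 -20.7] [352. 231.]
scene yellow [448.6   2.4  45.8  31.4 -17.3] [321. 209.]
scene yellow [ 458.8 -104.4   42.7   32.8   18.1] [297. 190.]
scene yellow [ 622.9 -356.9   55.    53.5   20.8] [210. 168.]
scene green [600.8 134.5  99.1  79.3   3.4] [311. 266.]
scene green [ 460.3 -220.8   45.    31.    -8.7] [275. 169.]
scene green [-297.   184.2  108.7   95.4  -77.9] [517. 134.]
scene red [433.2 225.8  41.   30.6   0. ] [378. 256.]
scene blue [ 634.  -166.3   88.3   40.5    0.7] [239. 206.]
scene blue [ 386.7 -362.9   81.6   81.2   53. ] [269. 136.]
scene purple [330.5 213.2  68.3  49.3   1.1] [400. 233.]
scene purple [350.3  28.9  59.3  57.9 -53.3] [351. 198.]
side yellow [ 607.2 -375.4   55.3   52.4  -42.7] [446. 258.]
side yellow [ 458.4 -108.    41.2   31.1   18.7] [338. 236.]
side yellow [448.6  -0.5  42.9  29.  -19.3] [311. 220.]
side yellow [431.1 118.3  42.   29.1 -20.6] [282. 206.]
side green [ 458.5 -224.6   40.4   30.1  -11.7] [368. 256.]
side red [4.333e+02 2.232e+02 3.780e+01 2.570e+01 3.000e-01] [263. 192.]
side blue [ 373.6 -372.    80.9   44.7  -53.4] [390. 302.]
side blue [ 422.1 -344.8   33.    32.   -24.4] [393. 286.]
side blue [ 628.4 -172.1  106.5   34.    10.1] [394. 222.]
side purple [336.9  14.5  63.1  62.5  37.9] [279. 234.]
side purple [318.9 199.6  69.1  62.3   1.8] [238. 209.]
[[ 0.66484963 -0.20175726  0.014     ]
 [ 0.62721875  0.12013709  0.014     ]]
```

View pics/wrist0.png

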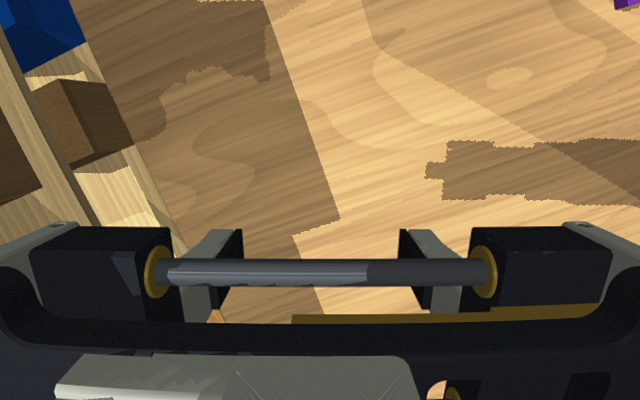

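The wrist view shows only bare shelf. I'll go above the work area with the tool squared to the fence (yaw about 6.5°) for a closer look.

>>> {"fn": "apply_moves", "kwargs": {
  "deltas": [
    {"fingers": 20,"delta_pos": [436,499,-75],"angular": [0,0,-26]},
    {"fingers": 20,"delta_pos": [436,499,-75],"angular": [0,0,-26]},
    {"fingers": 20,"delta_pos": [436,499,-75],"angular": [0,0,-26]},
    {"fingers": 20,"delta_pos": [436,499,-75],"angular": [0,0,-26]},
    {"fingers": 20,"delta_pos": [436,499,-75],"angular": [0,0,-26]},
    {"fingers": 20,"delta_pos": [436,499,-75],"angular": [0,0,-26]},
    {"fingers": 20,"delta_pos": [436,499,-75],"angular": [0,0,-26]},
    {"fingers": 20,"delta_pos": [436,499,-75],"angular": [0,0,-26]},
    {"fingers": 20,"delta_pos": [436,499,-75],"angular": [0,0,-26]},
    {"fingers": 20,"delta_pos": [436,499,-75],"angular": [0,0,-26]}
  ]
}}

```text
clock: 1.15
tool_pos: [0.4085, 0.1727, 0.2832]
orientation: [-180.0, -0.0, 6.6]
force: [2.0, 0.4, 0.8]
opening: 0.021
gripper_force: 0.0
```

>>> {"fn": "apply_moves", "kwargs": {
  "deltas": [
    {"fingers": 10,"delta_pos": [20,150,-30],"angular": [0,0,0]},
    {"fingers": 10,"delta_pos": [20,150,-30],"angular": [0,0,0]},
    {"fingers": 10,"delta_pos": [20,150,-30],"angular": [0,0,0]},
    {"fingers": 10,"delta_pos": [20,150,-30],"angular": [0,0,0]},
    {"fingers": 10,"delta_pos": [20,150,-30],"angular": [0,0,0]},
    {"fingers": 10,"delta_pos": [20,150,-30],"angular": [0,0,0]}
  ]
}}

```text
clock: 1.75
tool_pos: [0.4451, 0.0283, 0.3124]
orientation: [-180.0, 0.0, 6.5]
force: [-0.2, -0.3, 0.4]
opening: 0.0099
gripper_force: 0.0
```

Run:
```python
from h import *
o=ctrl.get_obs();im=ctrl.snapshot("wrist");cv2.imwrite("pics/w1.png",im[:,:,::-1])
c=cam("wrist",o);print(o['tool_pos'],o['orientation'],o['force'])
np.save("w1.npy",np.r_[o['tool_pos'],o['orientation']])
for col in H:
    for b in blobs(im,col,150):print(col,rect(b,.02,c),b.mean((0,1)).round())
```

```text
[0.44513554 0.02826418 0.3124075 ] [-1.79989953e+02  3.36540478e-02  6.51227998e+00] [-0.19281142 -0.2866459   0.38936171]
yellow [261.9 -42.8  94.2   8.5   8.1] [351. 273.]
yellow [ 457.  -105.6   45.2   33.1   16.9] [410. 162.]
yellow [429.1 119.6  45.1  33.5 -20.3] [259. 164.]
yellow [446.9   1.1  45.3  32.7 -18.7] [339. 161.]
yellow [ 615.  -357.4   55.5   54.    18.4] [594.  77.]
green [ 457.4 -222.2   44.9   31.9   -8.7] [484. 171.]
green [601.2 134.8  98.8  72.6   4.1] [255.  36.]
red [431.5 224.4  44.2  31.9  -0.6] [190. 154.]
blue [ 387.3 -354.3   84.1   68.8  -14.2] [555. 221.]
blue [ 631.3 -168.    87.2   34.     3. ] [476.  44.]
purple [345.1  24.3  60.3  49.3 -52.4] [317. 223.]
purple [329.7 208.1  57.9  49.6   1.6] [199. 217.]
```

View pics/w1.png

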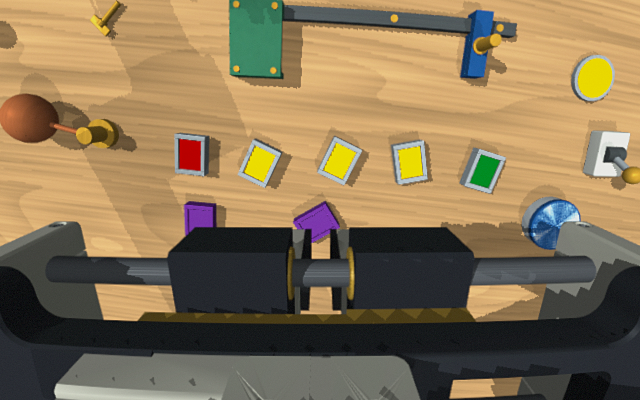

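The wrist view shows the fence along (285,10)–(510,30), housing at (257,38), jaw at (477,44), the three yellows at (261,163), (340,160) and (410,162), and purple look-alikes below.

Run:
```python
from h import *
s=np.load("w1.npy");o=dict(tool_pos=s[:3],orientation=s[3:]);c=cam("wrist",o)
im=cv2.imread("pics/w1.png")[:,:,::-1]
print(im[5:45,340].tolist())
g=cv2.cvtColor(im.copy(),cv2.COLOR_RGB2HSV)
m=((g[...,1]<110)&(g[...,2]<110))
lo=[];
for u in list(range(300,385,3))+list(range(405,455,3)):
    r=np.where(m[:60,u])[0]
    if len(r): lo.append((u,r.min(),r.max()))
lo=np.array(lo);
for k,z in((2,0.0),(1,.014)):
    w=world(lo[:,[0,k]]+[0,.5 if k==2 else -.5],z,c)*1000
    v=cv2.fitLine(w[:,:2].astype(np.float32),cv2.DIST_HUBER,0,.01,.01).ravel();print(k,v,np.degrees(np.arctan2(-v[0],v[1])))
b=max((b for b in blobs(im,"green",400)),key=cv2.contourArea)
m2=(b[:,0,0]>265)
print(cv2.approxPolyDP(b,4,True)[:,0].tolist());q=cv2.approxPolyDP(b,4,True)[:,0];print(world(q,.033,c)*1000)
print(cv2.approxPolyDP(max((b for b in blobs(im,"blue",400) if b[:,0,1].max()<100),key=cv2.contourArea),3,True)[:,0].tolist())
```

```text
[[184, 145, 98], [186, 148, 97], [175, 141, 98], [100, 97, 91], [83, 93, 96], [82, 90, 93], [82, 90, 92], [85, 93, 96], [83, 92, 93], [83, 91, 93], [86, 93, 95], [85, 93, 94], [83, 91, 91], [87, 93, 94], [86, 95, 98], [86, 93, 97], [61, 67, 70], [23, 28, 31], [44, 40, 36], [108, 87, 59], [148, 117, 77], [143, 114, 74], [147, 119, 79], [205, 165, 108], [226, 184, 122], [223, 180, 122], [221, 177, 121], [220, 177, 120], [218, 174, 118], [214, 172, 115], [206, 164, 112], [199, 160, 105], [200, 159, 108], [204, 162, 109], [205, 163, 109], [205, 163, 108], [211, 169, 112], [220, 175, 118], [223, 180, 119], [221, 178, 117]]
2 [ 6.1015431e-02 -9.9813682e-01  6.4042554e+02 -2.6770031e+01] -176.5019
1 [ 6.032993e-02 -9.981785e-01  6.576662e+02 -3.616140e+01] -176.54124
[[230, 0], [231, 74], [282, 77], [281, 1], [238, 0], [240, 6], [234, 8]]
[[642.63379922 169.0532276   33.        ]
 [550.88447006 162.84364035  33.        ]
 [554.21974528  93.44412887  33.        ]
 [647.86848681 102.95954869  33.        ]
 [643.58955282 158.63555074  33.        ]
 [636.6374771  155.57339318  33.        ]
 [633.49831719 163.25960154  33.        ]]
[[492, 12], [477, 10], [469, 15], [471, 31], [466, 36], [461, 76], [483, 75], [486, 53], [477, 55], [471, 45], [477, 36], [490, 33]]
```

```bash
cat >> h.py <<'E'
O=np.array([632.7,100.]);GY=3.5
G=R.from_euler('z',GY,degrees=True).as_matrix()[:2,:2]
def state(): 
    o=ctrl.get_obs();g=(o['tool_pos'][:2]*1000-O)@G
    return np.r_[g,o['tool_pos'][2]*1000,o['orientation'][2]-GY]
def rows(pts):  # (gx,gy,z mm,yaw deg) in gauge axes -> deltas from here
    s=state();print("now",s.round(1),ctrl.get_obs()['force'].round(1));y=np.radians(s[3])
    for p in pts:
        d=np.array(p[:3])-s[:3]
        print([round(d[0]*np.cos(y)+d[1]*np.sin(y)),round(d[0]*np.sin(y)-d[1]*np.cos(y)),round(-d[2])],round(s[3]-p[3],1))
E
python3 -c "
from h import *
rows([(-232,-205,60,13.4),(-232,-205,5,13.4)])"
```

```text
now [-191.6  -59.7  312.4    3.1] [-0.   0.   0.6]
[-48, 143, 252] -10.3
[-48, 143, 307] -10.3
```

>>> {"fn": "apply_moves", "kwargs": {
  "deltas": [
    {"fingers": 8,"delta_pos": [-48,143,190],"angular": [0,0,-10]},
    {"fingers": 8,"delta_pos": [-48,143,252],"angular": [0,0,-10]},
    {"fingers": 8,"delta_pos": [-48,143,252],"angular": [0,0,-10]},
    {"fingers": 8,"delta_pos": [-48,143,252],"angular": [0,0,-10]},
    {"fingers": 8,"delta_pos": [-48,143,252],"angular": [0,0,-10]},
    {"fingers": 8,"delta_pos": [-48,143,252],"angular": [0,0,-10]},
    {"fingers": 8,"delta_pos": [-48,143,270],"angular": [0,0,-10]},
    {"fingers": 8,"delta_pos": [-48,143,290],"angular": [0,0,-10]},
    {"fingers": 8,"delta_pos": [-48,143,307],"angular": [0,0,-10]},
    {"fingers": 8,"delta_pos": [-48,143,307],"angular": [0,0,-10]}
  ]
}}

```text
clock: 2.8
tool_pos: [0.4126, -0.1186, 0.0039]
orientation: [-180.0, 0.3, 16.7]
force: [-0.5, -0.3, 0.1]
opening: 0.0082
gripper_force: 0.0
```

```bash
python3 -c "
from h import *
rows([(-232+8*k,-205+0.16*8*k*(1-.04*k),5,max(0,13-1.1*k)) for k in range(1,11)])"
```

```text
now [-233.1 -204.8    3.9   13.2] [-0.5 -0.3  0.1]
[9, 1, -1] 1.3
[17, 2, -1] 2.4
[25, 3, -1] 3.5
[33, 4, -1] 4.6
[41, 5, -1] 5.7
[49, 6, -1] 6.8
[57, 7, -1] 7.9
[65, 8, -1] 9.0
[73, 10, -1] 10.1
[81, 11, -1] 11.2
```

>>> {"fn": "apply_moves", "kwargs": {
  "deltas": [
    {"fingers": 8,"delta_pos": [5,0,-1],"angular": [0,0,0]},
    {"fingers": 8,"delta_pos": [11,1,-1],"angular": [0,0,1]},
    {"fingers": 8,"delta_pos": [18,2,-1],"angular": [0,0,2]},
    {"fingers": 8,"delta_pos": [26,3,-1],"angular": [0,0,3.3]},
    {"fingers": 8,"delta_pos": [34,4,-1],"angular": [0,0,4.6]},
    {"fingers": 8,"delta_pos": [42,5,-1],"angular": [0,0,6]},
    {"fingers": 8,"delta_pos": [50,6,-1],"angular": [0,0,7.3]},
    {"fingers": 8,"delta_pos": [58,7,-1],"angular": [0,0,8.6]},
    {"fingers": 8,"delta_pos": [66,9,-1],"angular": [0,0,10]},
    {"fingers": 8,"delta_pos": [74,10,-1],"angular": [0,0,11]}
  ]
}}

```text
clock: 3.8
tool_pos: [0.4885, -0.1081, 0.0067]
orientation: [180.0, 0.0, 5.4]
force: [-1.4, 0.1, 2.0]
opening: 0.0081
gripper_force: 0.5
```

```bash
python3 -c "
from h import *
rows([(-80,-194,5,0),(-70,-194,5,0)])
o=ctrl.get_obs();im=ctrl.snapshot('scene');cv2.imwrite('pics/a.png',im[:,:,::-1])
c=cam('scene')
for b in blobs(im,'yellow'):
    r=rect(b,.02,c);r[:2]=(r[:2]-O)@G;r[4]-=GY;print(r.round(1))
"
```

```text
now [-156.6 -198.9    6.7    1.9] [-1.4  0.1  2. ]
[77, -2, 2] 1.9
[87, -2, 2] 1.9
[-198.6   33.2   44.4   32.5  -24.2]
[-189.1  -86.3   44.3   31.6  -21.5]
[-114.2 -196.2   45.1   33.4    3.2]
[ -37.7 -455.4   55.    53.5   17.3]
```

>>> {"fn": "apply_moves", "kwargs": {
  "deltas": [
    {"fingers": 8,"delta_pos": [8,0,0],"angular": [0,0,1]},
    {"fingers": 8,"delta_pos": [17,0,0],"angular": [0,0,2]},
    {"fingers": 8,"delta_pos": [26,0,0],"angular": [0,0,2]},
    {"fingers": 8,"delta_pos": [35,-1,0],"angular": [0,0,2]},
    {"fingers": 8,"delta_pos": [44,-1,0],"angular": [0,0,2]},
    {"fingers": 8,"delta_pos": [53,-1,0],"angular": [0,0,2]},
    {"fingers": 8,"delta_pos": [62,-2,0],"angular": [0,0,2]},
    {"fingers": 8,"delta_pos": [69,-2,0],"angular": [0,0,2]},
    {"fingers": 8,"delta_pos": [74,-2,0],"angular": [0,0,2]},
    {"fingers": 8,"delta_pos": [77,-2,0],"angular": [0,0,2]}
  ]
}}

```text
clock: 4.85
tool_pos: [0.5646, -0.0987, 0.0067]
orientation: [180.0, 0.0, 3.5]
force: [-0.8, -0.1, -0.3]
opening: 0.0083
gripper_force: 0.5
```

>>> {"fn": "apply_moves", "kwargs": {
  "deltas": [
    {"fingers": 8,"delta_pos": [2,0,0],"angular": [0,0,0]},
    {"fingers": 8,"delta_pos": [3,0,0],"angular": [0,0,0]},
    {"fingers": 8,"delta_pos": [4,0,0],"angular": [0,0,0]},
    {"fingers": 8,"delta_pos": [4,0,0],"angular": [0,0,0]}
  ]
}}

```text
clock: 5.25
tool_pos: [0.5683, -0.0985, 0.0068]
orientation: [-180.0, -0.0, 3.5]
force: [-0.6, 0.0, 0.8]
opening: 0.008
gripper_force: 0.1
```

```bash
python3 -c "
from h import *
print(state().round(1),ctrl.get_obs()['force'])
o=ctrl.get_obs();im=ctrl.snapshot('scene')
c=cam('scene')
for b in blobs(im,'yellow'):
    r=rect(b,.02,c);r[:2]=(r[:2]-O)@G;r[4]-=GY;print(r.round(1))
"
```

```text
[ -76.4 -194.2    6.8    0. ] [-0.5624604   0.01162802  0.79315635]
[-198.6   33.2   44.4   32.5  -24.2]
[ -34.4 -193.5   44.9   33.5   -1. ]
[-189.1  -86.3   44.3   31.6  -21.5]
[ -37.7 -455.4   55.    53.5   17.3]
```

>>> {"fn": "apply_moves", "kwargs": {
  "deltas": [
    {"fingers": 8,"delta_pos": [1,0,0],"angular": [0,0,0]},
    {"fingers": 8,"delta_pos": [2,0,0],"angular": [0,0,0]},
    {"fingers": 8,"delta_pos": [3,0,0],"angular": [0,0,0]},
    {"fingers": 8,"delta_pos": [3.5,0,0],"angular": [0,0,0]}
  ]
}}

```text
clock: 5.7
tool_pos: [0.5718, -0.0983, 0.0068]
orientation: [180.0, 0.0, 3.5]
force: [0.4, -0.3, 0.3]
opening: 0.0079
gripper_force: 0.5
```

>>> {"fn": "apply_moves", "kwargs": {
  "deltas": [
    {"fingers": 8,"delta_pos": [0.7,0,0],"angular": [0,0,0]},
    {"fingers": 8,"delta_pos": [1.3,0,0],"angular": [0,0,0]}
  ]
}}

```text
clock: 5.9
tool_pos: [0.5731, -0.0982, 0.0068]
orientation: [180.0, 0.0, 3.5]
force: [-1.1, -0.7, 1.3]
opening: 0.008
gripper_force: 0.5
```

>>> {"fn": "apply_moves", "kwargs": {
  "deltas": [
    {"fingers": 8,"delta_pos": [0.7,0,0],"angular": [0,0,0]},
    {"fingers": 8,"delta_pos": [1.2,0,0],"angular": [0,0,0]}
  ]
}}

```text
clock: 6.1
tool_pos: [0.5741, -0.0981, 0.0068]
orientation: [180.0, 0.0, 3.5]
force: [-1.9, -0.0, 0.9]
opening: 0.0081
gripper_force: 1.0
```

>>> {"fn": "apply_moves", "kwargs": {
  "deltas": [
    {"fingers": 8,"delta_pos": [0.5,0,0],"angular": [0,0,0]},
    {"fingers": 8,"delta_pos": [1,0,0],"angular": [0,0,0]}
  ]
}}

```text
clock: 6.3
tool_pos: [0.5742, -0.0981, 0.0066]
orientation: [-180.0, 0.1, 3.5]
force: [-5.6, 0.5, 3.0]
opening: 0.0079
gripper_force: 2.7
```

```bash
python3 -c "
from h import *
print(state().round(1),ctrl.get_obs()['force'])
o=ctrl.get_obs();im=ctrl.snapshot('scene')
c=cam('scene')
for b in blobs(im,'yellow'):
    r=rect(b,.02,c);r[:2]=(r[:2]-O)@G;r[4]-=GY;print(r.round(1))
"
```

```text
[ -70.5 -194.2    6.6    0. ] [-5.57465973  0.45390911  3.02424242]
[-198.6   33.2   44.4   32.5  -24.2]
[-2.780e+01 -1.934e+02  4.490e+01  3.340e+01 -1.000e-01]
[-189.1  -86.3   44.3   31.6  -21.5]
[ -37.7 -455.4   55.    53.5   17.3]
```

```bash
python3 -c "
from h import *
rows([(-100,-194,7,0),(-150,-150,70,-8),(-233,-69.6,70,-22),(-233,-69.6,7,-22)])"
```

```text
now [ -70.5 -194.2    6.6    0. ] [-4.2  1.   3.3]
[-29, 0, 0] 0.0
[-79, -44, -63] 8.0
[-162, -125, -63] 22.0
[-162, -125, 0] 22.0
```

>>> {"fn": "apply_moves", "kwargs": {
  "deltas": [
    {"fingers": 8,"delta_pos": [-20,0,0],"angular": [0,0,0]},
    {"fingers": 8,"delta_pos": [-40,0,-40],"angular": [0,0,4]},
    {"fingers": 8,"delta_pos": [-70,-30,-63],"angular": [0,0,10]},
    {"fingers": 8,"delta_pos": [-105,-62,-63],"angular": [0,0,17]},
    {"fingers": 8,"delta_pos": [-135,-95,-63],"angular": [0,0,22]},
    {"fingers": 8,"delta_pos": [-162,-125,-63],"angular": [0,0,22]},
    {"fingers": 8,"delta_pos": [-162,-125,-60],"angular": [0,0,22]},
    {"fingers": 8,"delta_pos": [-162,-125,-35],"angular": [0,0,22]},
    {"fingers": 8,"delta_pos": [-162,-125,-12],"angular": [0,0,22]},
    {"fingers": 8,"delta_pos": [-162,-125,1],"angular": [0,0,22]}
  ]
}}

```text
clock: 7.35
tool_pos: [0.4065, 0.017, 0.0048]
orientation: [-180.0, -0.0, -18.4]
force: [-0.1, 0.1, -0.4]
opening: 0.0076
gripper_force: 0.0
```

```bash
python3 -c "
from h import *
x,y,a=-233,-69.6,-22;P=[]
for k in range(20):
    s=5 if k<2 else 8
    x+=s*np.cos(np.radians(a));y+=s*np.sin(np.radians(a));P.append((x,y,6.5,a))
    if k>0:a=min(0,a+1.7)
print(np.round(P[-1],1));rows(P)
im=ctrl.snapshot('scene');c=cam('scene')
for col in('yellow','purple'):
  for b in blobs(im,col):
    r=rect(b,.02,c);r[:2]=(r[:2]-O)@G;r[4]-=GY;print(r.round(1))
"
```

```text
[-82.  -91.5   6.5   0. ]
now [-230.9  -69.     4.8  -21.9] [-0.1  0.1 -0.4]
[3, 1, -2] 0.1
[8, 1, -2] 0.1
[16, 1, -2] -1.6
[24, 1, -2] -3.3
[32, 0, -2] -5.0
[40, -1, -2] -6.7
[48, -2, -2] -8.4
[56, -4, -2] -10.1
[64, -5, -2] -11.8
[72, -7, -2] -13.5
[79, -9, -2] -15.2
[87, -12, -2] -16.9
[94, -14, -2] -18.6
[102, -17, -2] -20.3
[109, -20, -2] -21.9
[117, -23, -2] -21.9
[124, -26, -2] -21.9
[132, -29, -2] -21.9
[139, -32, -2] -21.9
[147, -35, -2] -21.9
[-198.6   33.2   44.4   32.5  -24.2]
[ -27.7 -192.6   44.8   32.2   -0.9]
[-188.6  -87.4   43.    33.6  -22.6]
[ -37.7 -455.4   55.    53.5   17.3]
[-294.9  131.4   68.8   49.3   -2.4]
[-305.9  -48.8   35.4   28.4   42.5]
```

>>> {"fn": "apply_moves", "kwargs": {
  "deltas": [
    {"fingers": 8,"delta_pos": [5,0,-2],"angular": [0,0,0]},
    {"fingers": 8,"delta_pos": [10,0,-2],"angular": [0,0,0]},
    {"fingers": 8,"delta_pos": [18,0,-2],"angular": [0,0,0]},
    {"fingers": 8,"delta_pos": [26,0,-2],"angular": [0,0,-1]},
    {"fingers": 8,"delta_pos": [34,0,-2],"angular": [0,0,-2.5]},
    {"fingers": 8,"delta_pos": [42,-0.5,-2],"angular": [0,0,-4]},
    {"fingers": 8,"delta_pos": [50,-1,-2],"angular": [0,0,-5.5]},
    {"fingers": 8,"delta_pos": [58,-2,-2],"angular": [0,0,-7]},
    {"fingers": 8,"delta_pos": [66,-3,-2],"angular": [0,0,-8.5]},
    {"fingers": 8,"delta_pos": [74,-4.5,-2],"angular": [0,0,-10]}
  ]
}}

```text
clock: 8.4
tool_pos: [0.4788, -0.0028, 0.0086]
orientation: [-180.0, -0.1, -8.4]
force: [-0.3, 0.4, -0.4]
opening: 0.0083
gripper_force: 0.3
```

```bash
python3 -c "
from h import *
x,y,_,a=state();P=[]
for k in range(16):
    s=8 if k<12 else 3
    x+=s*np.cos(np.radians(a));y+=s*np.sin(np.radians(a));P.append((x,y,6.5,a))
    a=min(0,a+1.5)
print(np.round(P[-1],1));rows(P)
"
```

```text
[ -52.4 -100.6    6.5    0. ]
now [-159.9  -93.2    8.6  -11.9] [-0.3  0.4 -0.4]
[8, 0, 2] 0.0
[16, 0, 2] -1.5
[24, -1, 2] -3.0
[32, -1, 2] -4.5
[40, -2, 2] -6.0
[48, -3, 2] -7.5
[56, -4, 2] -9.0
[64, -6, 2] -10.5
[71, -7, 2] -11.9
[79, -9, 2] -11.9
[87, -11, 2] -11.9
[95, -12, 2] -11.9
[98, -13, 2] -11.9
[101, -14, 2] -11.9
[104, -14, 2] -11.9
[107, -15, 2] -11.9
```

>>> {"fn": "apply_moves", "kwargs": {
  "deltas": [
    {"fingers": 8,"delta_pos": [8,0,1],"angular": [0,0,-1]},
    {"fingers": 8,"delta_pos": [16,0,1],"angular": [0,0,-2.5]},
    {"fingers": 8,"delta_pos": [24,-0.5,1],"angular": [0,0,-4]},
    {"fingers": 8,"delta_pos": [32,-1,1],"angular": [0,0,-5.5]},
    {"fingers": 8,"delta_pos": [40,-2,1],"angular": [0,0,-7]},
    {"fingers": 8,"delta_pos": [48,-3,1],"angular": [0,0,-8.5]},
    {"fingers": 8,"delta_pos": [56,-4.5,1],"angular": [0,0,-10]},
    {"fingers": 8,"delta_pos": [64,-6,1],"angular": [0,0,-11.5]},
    {"fingers": 8,"delta_pos": [72,-7.5,1],"angular": [0,0,-12]},
    {"fingers": 8,"delta_pos": [79,-9,1],"angular": [0,0,-12]}
  ]
}}

```text
clock: 9.4
tool_pos: [0.5579, -0.0053, 0.007]
orientation: [-180.0, -0.0, 3.5]
force: [-0.7, 0.1, -0.3]
opening: 0.0079
gripper_force: 0.4
```

```bash
python3 -c "
from h import *
rows([(-71,-101,7,0)])
im=ctrl.snapshot('scene');c=cam('scene')
for col in('yellow',):
  for b in blobs(im,col):
    r=rect(b,.02,c);r[:2]=(r[:2]-O)@G;r[4]-=GY;print(r.round(1))
"
```

```text
now [ -81.1 -100.6    7.     0. ] [-0.7  0.1 -0.3]
[10, 0, 0] 0.0
[ -39.3 -100.1   45.4   32.6   -0.8]
[-198.6   33.2   44.4   32.5  -24.2]
[ -27.7 -192.6   44.8   32.2   -0.9]
[ -37.7 -455.4   55.    53.5   17.3]
```

>>> {"fn": "apply_moves", "kwargs": {
  "deltas": [
    {"fingers": 8,"delta_pos": [3,0,0],"angular": [0,0,0]},
    {"fingers": 8,"delta_pos": [5,0,0],"angular": [0,0,0]},
    {"fingers": 8,"delta_pos": [7,0,0],"angular": [0,0,0]},
    {"fingers": 8,"delta_pos": [8,0,0],"angular": [0,0,0]},
    {"fingers": 8,"delta_pos": [9,0,0],"angular": [0,0,0]},
    {"fingers": 8,"delta_pos": [9.7,0,0],"angular": [0,0,0]},
    {"fingers": 8,"delta_pos": [10.3,0,0],"angular": [0,0,0]}
  ]
}}

```text
clock: 10.15
tool_pos: [0.5672, -0.0045, 0.0068]
orientation: [-180.0, -0.0, 3.5]
force: [-0.6, -0.7, -0.3]
opening: 0.0081
gripper_force: 0.2
```

>>> {"fn": "apply_moves", "kwargs": {
  "deltas": [
    {"fingers": 8,"delta_pos": [0.6,0,0],"angular": [0,0,0]}
  ]
}}

```text
clock: 10.25
tool_pos: [0.5678, -0.0045, 0.0068]
orientation: [180.0, 0.0, 3.5]
force: [0.4, 0.2, 0.2]
opening: 0.008
gripper_force: 0.2
```

```bash
python3 -c "
from h import *
rows([(-71,-101,7,0),(-100,-101,70,0),(-199,33,70,-24),(-199,33,7,-24)])
im=ctrl.snapshot('scene');c=cam('scene')
for col in('yellow',):
  for b in blobs(im,col):
    r=rect(b,.02,c);r[:2]=(r[:2]-O)@G;r[4]-=GY;print(r.round(1))
"
```

```text
now [ -71.2 -100.3    6.8    0. ] [0.4 0.2 0.2]
[0, 1, 0] 0.0
[-29, 1, -63] 0.0
[-128, -133, -63] 24.0
[-128, -133, 0] 24.0
[ -28.9 -100.4   45.7   33.    -0.6]
[-198.6   33.2   44.4   32.5  -24.2]
[ -27.7 -192.6   44.8   32.2   -0.9]
[ -37.7 -455.4   55.    53.5   17.3]
```

>>> {"fn": "apply_moves", "kwargs": {
  "deltas": [
    {"fingers": 8,"delta_pos": [0.6,0,0],"angular": [0,0,0]},
    {"fingers": 8,"delta_pos": [1.1,0,0],"angular": [0,0,0]}
  ]
}}

```text
clock: 10.5
tool_pos: [0.5684, -0.0045, 0.0067]
orientation: [180.0, 0.0, 3.5]
force: [-3.1, 0.2, 2.4]
opening: 0.0077
gripper_force: 1.5
```

>>> {"fn": "apply_moves", "kwargs": {
  "deltas": [
    {"fingers": 8,"delta_pos": [0.5,0,0],"angular": [0,0,0]},
    {"fingers": 8,"delta_pos": [0.8,0,0],"angular": [0,0,0]}
  ]
}}

```text
clock: 10.7
tool_pos: [0.5685, -0.0046, 0.0066]
orientation: [180.0, 0.1, 3.5]
force: [-6.6, 0.7, 4.3]
opening: 0.0081
gripper_force: 2.9
```

>>> {"fn": "apply_moves", "kwargs": {
  "deltas": [
    {"fingers": 8,"delta_pos": [-20,0,0],"angular": [0,0,0]},
    {"fingers": 40,"delta_pos": [-40,-15,-45],"angular": [0,0,4]},
    {"fingers": 80,"delta_pos": [-70,-45,-63],"angular": [0,0,11]},
    {"fingers": 80,"delta_pos": [-100,-80,-63],"angular": [0,0,18]},
    {"fingers": 80,"delta_pos": [-120,-115,-63],"angular": [0,0,24]},
    {"fingers": 80,"delta_pos": [-131,-133,-63],"angular": [0,0,24]},
    {"fingers": 80,"delta_pos": [-131,-133,-63],"angular": [0,0,24]},
    {"fingers": 80,"delta_pos": [-131,-133,-38],"angular": [0,0,24]},
    {"fingers": 80,"delta_pos": [-131,-133,-14],"angular": [0,0,24]},
    {"fingers": 80,"delta_pos": [-131,-133,0],"angular": [0,0,24]}
  ]
}}

```text
clock: 11.7
tool_pos: [0.431, 0.1201, 0.0056]
orientation: [180.0, -0.0, -20.5]
force: [0.1, -0.4, -0.1]
opening: 0.0746
gripper_force: 0.0
```

```bash
python3 -c "
from h import *
P=[(-201+k*1.5,33-7*k,7,min(0,-24+2.6*k)) for k in range(1,12)]
rows(P)
"
```

```text
now [-200.1   32.4    5.6  -24. ] [ 0.1 -0.4 -0.1]
[3, 6, -1] -2.6
[7, 11, -1] -5.2
[12, 17, -1] -7.8
[16, 23, -1] -10.4
[20, 29, -1] -13.0
[24, 34, -1] -15.6
[28, 40, -1] -18.2
[33, 46, -1] -20.8
[37, 52, -1] -23.4
[41, 58, -1] -24.0
[45, 63, -1] -24.0
```

>>> {"fn": "apply_moves", "kwargs": {
  "deltas": [
    {"fingers": 60,"delta_pos": [0,0,-1],"angular": [0,0,0]},
    {"fingers": 54,"delta_pos": [0,0,-1],"angular": [0,0,0]},
    {"fingers": 50,"delta_pos": [0,0,-1],"angular": [0,0,0]},
    {"fingers": 49,"delta_pos": [0,0,-1],"angular": [0,0,0]},
    {"fingers": 49,"delta_pos": [2,5,-1],"angular": [0,0,-2]},
    {"fingers": 49,"delta_pos": [5,11,-1],"angular": [0,0,-5]},
    {"fingers": 49,"delta_pos": [8,18,-1],"angular": [0,0,-8]},
    {"fingers": 49,"delta_pos": [11,25,-1],"angular": [0,0,-11]},
    {"fingers": 49,"delta_pos": [14,32,-1],"angular": [0,0,-14]},
    {"fingers": 49,"delta_pos": [17,39,-1],"angular": [0,0,-17]}
  ]
}}

```text
clock: 12.7
tool_pos: [0.4337, 0.078, 0.0086]
orientation: [-179.9, -0.1, -3.3]
force: [-1.6, 1.3, 0.0]
opening: 0.0488
gripper_force: 0.4
```

```bash
python3 -c "
from h import *
rows([(-200,-35,6.5,0)])
im=ctrl.snapshot('scene');c=cam('scene')
for col in('yellow',):
  for b in blobs(im,col):
    r=rect(b,.02,c);r[:2]=(r[:2]-O)@G;r[4]-=GY;print(r.round(1))
"
```

```text
now [-200.    -9.8    8.6   -6.8] [-1.6  1.3  0. ]
[3, 25, 2] -6.8
[ -27.7 -100.1   43.4   32.3   -0.6]
[ -27.7 -192.6   44.8   32.2   -0.9]
[ -37.7 -455.4   55.    53.5   17.3]
```

>>> {"fn": "apply_moves", "kwargs": {
  "deltas": [
    {"fingers": 49,"delta_pos": [1,7,1],"angular": [0,0,-2.5]},
    {"fingers": 49,"delta_pos": [2,14,1],"angular": [0,0,-5]},
    {"fingers": 49,"delta_pos": [3,20,1],"angular": [0,0,-7]},
    {"fingers": 49,"delta_pos": [3,25,1],"angular": [0,0,-7]},
    {"fingers": 49,"delta_pos": [3,25,1],"angular": [0,0,-7]},
    {"fingers": 56,"delta_pos": [3,25,0],"angular": [0,0,-7]},
    {"fingers": 60,"delta_pos": [3,25,-10],"angular": [0,0,-7]},
    {"fingers": 60,"delta_pos": [3,25,-40],"angular": [0,0,-7]},
    {"fingers": 30,"delta_pos": [-20,25,-62],"angular": [0,0,-7]},
    {"fingers": 8,"delta_pos": [-45,25,-62],"angular": [0,0,-7]}
  ]
}}

```text
clock: 13.75
tool_pos: [0.3882, 0.0569, 0.0727]
orientation: [-179.9, -0.3, 3.5]
force: [0.3, 0.9, -0.2]
opening: 0.049
gripper_force: 0.0
```

```bash
python3 -c "
from h import *
rows([(-246,-35,6.5,0)])
for n in('scene','side'):
 im=ctrl.snapshot(n);c=cam(n);cv2.imwrite('pics/b%s.png'%n,im[:,:,::-1])
 for col in('yellow','purple'):
  for b in blobs(im,col):
    r=rect(b,.02,c);r[:2]=(r[:2]-O)@G;r[4]-=GY;print(r.round(1))
"
```

```text
now [-246.6  -28.1   72.7    0. ] [ 0.3  0.9 -0.2]
[1, 7, 66] 0.0
[ -27.7 -100.1   43.4   32.3   -0.6]
[ -27.7 -192.6   44.8   32.2   -0.9]
[-203.   -33.8   43.1   33.4   -5. ]
[ -37.7 -455.4   55.    53.5   17.3]
[-294.9  131.4   68.8   49.3   -2.4]
[-280.1  -60.3   54.6   41.3   32.7]
[ -54.  -473.7   53.2   52.9    1.6]
[-203.7  -35.6   42.6   28.5   -8.2]
[-2.94e+01 -1.96e+02  4.03e+01  3.00e+01 -1.00e-01]
[ -28.7 -102.9   40.3   28.9   -0.5]
[-300.1  -67.9   63.    61.3   34.3]
[-307.1  118.7   69.2   62.5   -1.7]
```

>>> {"fn": "apply_moves", "kwargs": {
  "deltas": [
    {"fingers": 0,"delta_pos": [-3,-2,10],"angular": [0,0,6]},
    {"fingers": 0,"delta_pos": [-3,-2,30],"angular": [0,0,6.5]},
    {"fingers": 0,"delta_pos": [-3,-2,45],"angular": [0,0,6.5]},
    {"fingers": 0,"delta_pos": [-3,-2,45],"angular": [0,0,6.5]},
    {"fingers": 0,"delta_pos": [-3,-2,45],"angular": [0,0,6.5]}
  ]
}}

```text
clock: 14.35
tool_pos: [0.3838, 0.0576, 0.0252]
orientation: [180.0, 0.0, -2.9]
force: [0.1, 0.4, 0.9]
opening: 0.0029
gripper_force: 0.0
```

```bash
python3 -c "
from h import *
rows([(-249,-26,6.5,-6.5)])
o=ctrl.get_obs();im=ctrl.snapshot('wrist');c=cam('wrist',o)
cv2.imwrite('pics/w2.png',im[:,:,::-1])
for col in('yellow','purple'):
  for b in blobs(im,col,400):
    r=rect(b,.02,c);r[:2]=(r[:2]-O)@G;r[4]-=GY;print(r.round(1))
"
```

```text
now [-251.1  -27.2   25.2   -6.4] [0.1 0.4 0.9]
[2, -1, 19] 0.1
[-204.8  -34.5   45.3   33.4   -5.3]
[-281.   106.4   29.8   27.2   85.3]
```

View pics/w2.png

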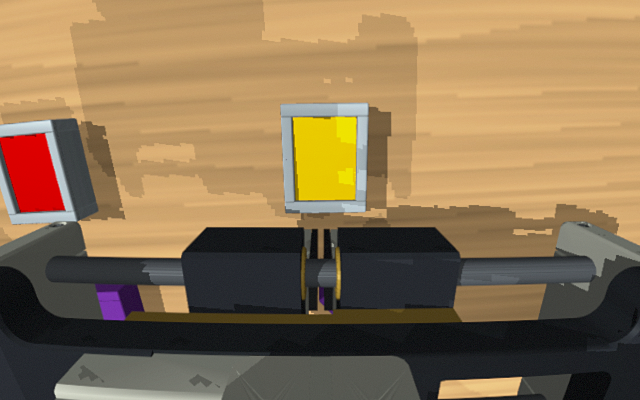

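The slide sits just ahead of the fingertips at (326,158), with purple visible only behind them at (110,300). I'll descend and push.

>>> {"fn": "apply_moves", "kwargs": {
  "deltas": [
    {"fingers": 1,"delta_pos": [1.5,-1,0],"angular": [0,0,0]},
    {"fingers": 1,"delta_pos": [1.5,-1,8],"angular": [0,0,0]},
    {"fingers": 1,"delta_pos": [1.5,-1,18],"angular": [0,0,0]},
    {"fingers": 1,"delta_pos": [3,-1,18],"angular": [0,0,0]},
    {"fingers": 1,"delta_pos": [7,-0.5,18],"angular": [0,0,0]},
    {"fingers": 1,"delta_pos": [14,0,18],"angular": [0,0,0]},
    {"fingers": 1,"delta_pos": [22,0,18],"angular": [0,0,-1]},
    {"fingers": 1,"delta_pos": [30,0,18],"angular": [0,0,-2]},
    {"fingers": 1,"delta_pos": [38,-0.5,18],"angular": [0,0,-3.5]},
    {"fingers": 1,"delta_pos": [46,-1,18],"angular": [0,0,-5]}
  ]
}}

```text
clock: 15.4
tool_pos: [0.4305, 0.056, 0.0072]
orientation: [-180.0, -0.0, 2.1]
force: [-0.6, -0.5, -0.1]
opening: 0.0011
gripper_force: 0.3
```

```bash
python3 -c "
from h import *
rows([(-80,-32,7,0),(-71,-32,7,0)])
im=ctrl.snapshot('scene');c=cam('scene')
for col in('yellow',):
  for b in blobs(im,col):
    r=rect(b,.02,c);r[:2]=(r[:2]-O)@G;r[4]-=GY;print(r.round(1))
"
```

```text
now [-204.5  -31.5    7.2   -1.4] [-0.6 -0.5 -0.1]
[124, -3, 0] -1.4
[133, -3, 0] -1.4
[ -27.7 -100.1   43.4   32.3   -0.6]
[-161.8  -33.7   44.8   32.2   -1.8]
[ -27.7 -192.6   44.8   32.2   -0.9]
[ -37.7 -455.4   55.    53.5   17.3]
```

>>> {"fn": "apply_moves", "kwargs": {
  "deltas": [
    {"fingers": 1,"delta_pos": [9,0,0],"angular": [0,0,-0.5]},
    {"fingers": 1,"delta_pos": [18,0,0],"angular": [0,0,-1]},
    {"fingers": 1,"delta_pos": [27,-0.5,0],"angular": [0,0,-1.4]},
    {"fingers": 1,"delta_pos": [36,-0.5,0],"angular": [0,0,-1.4]},
    {"fingers": 1,"delta_pos": [45,-0.5,0],"angular": [0,0,-1.4]},
    {"fingers": 1,"delta_pos": [54,-1,0],"angular": [0,0,-1.4]},
    {"fingers": 1,"delta_pos": [63,-1,0],"angular": [0,0,-1.4]},
    {"fingers": 1,"delta_pos": [72,-1,0],"angular": [0,0,-1.4]},
    {"fingers": 1,"delta_pos": [81,-1,0],"angular": [0,0,-1.4]},
    {"fingers": 1,"delta_pos": [90,-1,0],"angular": [0,0,-1.4]}
  ]
}}

```text
clock: 16.45
tool_pos: [0.5201, 0.0603, 0.0068]
orientation: [-180.0, -0.0, 3.4]
force: [0.6, 0.1, 0.0]
opening: 0.001
gripper_force: 0.2
```

>>> {"fn": "apply_moves", "kwargs": {
  "deltas": [
    {"fingers": 1,"delta_pos": [9,0,0],"angular": [0,0,0]},
    {"fingers": 1,"delta_pos": [18,0,0],"angular": [0,0,0]},
    {"fingers": 1,"delta_pos": [26,0,0],"angular": [0,0,0]},
    {"fingers": 1,"delta_pos": [32,0,0],"angular": [0,0,0]},
    {"fingers": 1,"delta_pos": [36,0,0],"angular": [0,0,0]},
    {"fingers": 1,"delta_pos": [38,0,0],"angular": [0,0,0]},
    {"fingers": 1,"delta_pos": [39.5,0,0],"angular": [0,0,0]}
  ]
}}

```text
clock: 17.15
tool_pos: [0.5588, 0.0625, 0.0067]
orientation: [180.0, 0.0, 3.4]
force: [0.2, 0.7, -0.8]
opening: 0.0011
gripper_force: 0.1
```

```bash
python3 -c "
from h import *
rows([(-70.5,-32,7,0)])
im=ctrl.snapshot('scene');c=cam('scene')
for col in('yellow',):
  for b in blobs(im,col):
    r=rect(b,.02,c);r[:2]=(r[:2]-O)@G;r[4]-=GY;print(r.round(1))
"
```

```text
now [-76.1 -32.9   6.7  -0.1] [ 0.2  0.7 -0.8]
[6, -1, 0] -0.1
[-33.6 -34.7  45.1  33.3  -0.1]
[ -28.6 -100.    45.3   32.3   -0.6]
[ -27.7 -192.6   44.8   32.2   -0.9]
[ -37.7 -455.4   55.    53.5   17.3]
```

>>> {"fn": "apply_moves", "kwargs": {
  "deltas": [
    {"fingers": 1,"delta_pos": [1.5,0,0],"angular": [0,0,0]},
    {"fingers": 1,"delta_pos": [3,0,0],"angular": [0,0,0]},
    {"fingers": 1,"delta_pos": [4,0,0],"angular": [0,0,0]},
    {"fingers": 1,"delta_pos": [4.7,0,0],"angular": [0,0,0]},
    {"fingers": 1,"delta_pos": [5.3,0,0],"angular": [0,0,0]},
    {"fingers": 1,"delta_pos": [5.8,0,0],"angular": [0,0,0]}
  ]
}}

```text
clock: 17.8
tool_pos: [0.5643, 0.0628, 0.0068]
orientation: [180.0, 0.0, 3.4]
force: [-2.4, 0.3, 1.6]
opening: 0.0009
gripper_force: 1.1
```

>>> {"fn": "apply_moves", "kwargs": {
  "deltas": [
    {"fingers": 1,"delta_pos": [0.5,0,0],"angular": [0,0,0]}
  ]
}}

```text
clock: 17.9
tool_pos: [0.5644, 0.0628, 0.0067]
orientation: [180.0, 0.1, 3.4]
force: [-3.7, 0.7, 2.7]
opening: 0.001
gripper_force: 2.1
```

```bash
python3 -c "
from h import *
s=np.load('w1.npy');c=cam('wrist',dict(tool_pos=s[:3],orientation=s[3:]))
w=world([[469,15],[461,76],[483,75]],.028,c)[:,:2]*1000;print(((w-O)@G).round(1))
w=world([[492,41]],.067,c)[:,:2]*1000;print(((w-O)@G).round(1))
rows([(-90,-33,7,0),(-20,-290,110,0),(-20,-290,40,0)])
"
```

```text
[[  16.2 -247.3]
 [ -62.1 -248. ]
 [ -58.4 -279.1]]
[[ -22.8 -264.3]]
now [-70.4 -33.    6.7  -0.1] [-3.7  0.7  2.7]
[-20, 0, 0] -0.1
[51, 257, -103] -0.1
[51, 257, -33] -0.1
```

>>> {"fn": "apply_moves", "kwargs": {
  "deltas": [
    {"fingers": 10,"delta_pos": [-20,0,0],"angular": [0,0,0]},
    {"fingers": 60,"delta_pos": [-20,20,-45],"angular": [0,0,0]},
    {"fingers": 60,"delta_pos": [0,60,-80],"angular": [0,0,0]},
    {"fingers": 60,"delta_pos": [20,105,-103],"angular": [0,0,0]},
    {"fingers": 60,"delta_pos": [51,145,-103],"angular": [0,0,0]},
    {"fingers": 60,"delta_pos": [51,190,-103],"angular": [0,0,0]},
    {"fingers": 60,"delta_pos": [51,228,-103],"angular": [0,0,0]},
    {"fingers": 60,"delta_pos": [51,228,-103],"angular": [0,0,0]},
    {"fingers": 60,"delta_pos": [51,228,-103],"angular": [0,0,0]}
  ]
}}

```text
clock: 18.8
tool_pos: [0.6295, -0.1629, 0.1094]
orientation: [-180.0, 0.0, 3.3]
force: [-0.2, 1.2, -0.4]
opening: 0.0594
gripper_force: 0.0
```

```bash
python3 -c "
from h import *
rows([(-20,-261,40,0)])
o=ctrl.get_obs();im=ctrl.snapshot('wrist');c=cam('wrist',o)
im2=ctrl.snapshot('scene');c2=cam('scene')
cv2.imwrite('pics/w3.png',np.vstack([im[:,:,::-1][:260],cv2.resize(im2[150:300,180:420,::-1],(544,340))[:, :].copy() if 0 else cv2.resize(im2[150:290,180:404,::-1],(640,340))]))
for b in blobs(im2,'yellow'):
    r=rect(b,.02,c2);r[:2]=(r[:2]-O)@G;r[4]-=GY;print(r.round(1))
"
```

```text
now [-1.920e+01 -2.622e+02  1.094e+02 -2.000e-01] [-0.2  1.2 -0.4]
[-1, -1, 69] -0.2
[-27.3 -34.3  44.3  32.5  -0.1]
[ -27.7 -100.1   43.4   32.3   -0.6]
[ -27.7 -192.6   44.8   32.2   -0.9]
[ -27.7 -455.    57.6   36.6  -86.2]
```

View pics/w3.png

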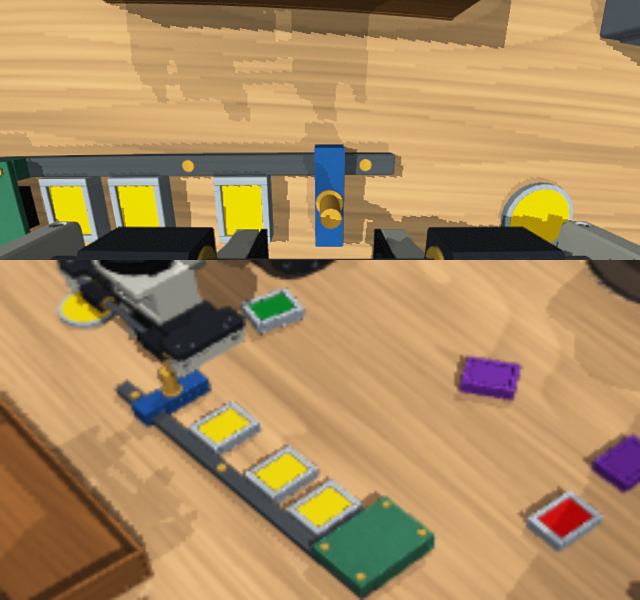

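The wrist part shows the slides square against the fence, the jaw at (330,195) and its knob at about (331,215). The row has some gaps that the jaw will close. I'll refine the knob position.

```bash
python3 -c "
from h import *
o=ctrl.get_obs();c=cam('wrist',o)
g=lambda px,z,c:((world(px,z,c)[:,:2]*1000-O)@G).round(1).tolist()
print('face',g([[316,150],[315,244]],.028,c),'back',g([[344,150],[344,244]],.028,c),'knob',g([[331,217]],.067,c),'Y3 edge',g([[267,178],[267,225],[217,178]],.02,c),'mouth',g([[18,165],[20,225]],.033,c))
c2=cam('scene');f=lambda x,y:[180+x*224/640,150+(y-260)*140/340]
print('scene knob',g([f(169,368)],.067,c2),'jawtop corners',g([f(206,375),f(209,386),f(135,403),f(143,416)],.028,c2))
"
```

```text
face [[23.1, -256.8], [-57.2, -255.5]] back [[23.1, -278.8], [-57.2, -280.4]] knob [[-18.5, -267.6]] Y3 edge [[-1.1, -215.8], [-42.9, -213.7], [-0.9, -173.7]] mouth [[14.1, -8.4], [-39.3, 5.1]]
scene knob [[-22.9, -267.7]] jawtop corners [[-60.0, -260.3], [-51.4, -244.2], [21.9, -276.2], [27.7, -254.3]]
```

>>> {"fn": "apply_moves", "kwargs": {
  "deltas": [
    {"fingers": 60,"delta_pos": [-1,5,20],"angular": [0,0,-0.2]},
    {"fingers": 60,"delta_pos": [-1,5,45],"angular": [0,0,-0.2]},
    {"fingers": 60,"delta_pos": [-1,5,66],"angular": [0,0,-0.2]},
    {"fingers": 40,"delta_pos": [-1,5,67],"angular": [0,0,-0.2]},
    {"fingers": 28,"delta_pos": [-1,5,67],"angular": [0,0,-0.2]},
    {"fingers": 22,"delta_pos": [-1,5,67],"angular": [0,0,-0.2]},
    {"fingers": 20,"delta_pos": [-1,5,67],"angular": [0,0,-0.2]},
    {"fingers": 20,"delta_pos": [-1,5,67],"angular": [0,0,-0.2]}
  ]
}}

```text
clock: 19.7
tool_pos: [0.6296, -0.1665, 0.0439]
orientation: [180.0, -0.1, 3.6]
force: [-0.1, -0.2, 0.4]
opening: 0.0259
gripper_force: 0.0
```

>>> {"fn": "apply_moves", "kwargs": {
  "deltas": [
    {"fingers": 20,"delta_pos": [0,-1,0],"angular": [0,0,0]},
    {"fingers": 20,"delta_pos": [0,-2,0],"angular": [0,0,0]},
    {"fingers": 20,"delta_pos": [0,-3,0],"angular": [0,0,0]},
    {"fingers": 20,"delta_pos": [0,-4,0],"angular": [0,0,0]},
    {"fingers": 20,"delta_pos": [0,-5,0],"angular": [0,0,0]}
  ]
}}

```text
clock: 20.2
tool_pos: [0.6292, -0.164, 0.0437]
orientation: [179.9, -0.1, 3.6]
force: [1.5, -10.3, 0.2]
opening: 0.0199
gripper_force: 5.8
```

```bash
python3 -c "
from h import *
rows([(-20,-261,40,0)]);print(ctrl.get_obs()['opening'])"
```

```text
now [-1.960e+01 -2.633e+02  4.370e+01  1.000e-01] [  1.5 -10.3   0.2]
[0, -2, 4] 0.1
0.01991567317910792
```

>>> {"fn": "apply_moves", "kwargs": {
  "deltas": [
    {"fingers": 20,"delta_pos": [0,-3,0],"angular": [0,0,0]},
    {"fingers": 20,"delta_pos": [0,-7,0],"angular": [0,0,0]},
    {"fingers": 20,"delta_pos": [0,-11,0],"angular": [0,0,0]},
    {"fingers": 20,"delta_pos": [0,-15,0],"angular": [0,0,0]},
    {"fingers": 20,"delta_pos": [0,-19,0],"angular": [0,0,0]},
    {"fingers": 20,"delta_pos": [0,-23,0],"angular": [0,0,0]},
    {"fingers": 20,"delta_pos": [0,-27,0],"angular": [0,0,0]},
    {"fingers": 20,"delta_pos": [0,-30,0],"angular": [0,0,0]},
    {"fingers": 20,"delta_pos": [0,-32,0],"angular": [0,0,0]},
    {"fingers": 20,"delta_pos": [0,-34,0],"angular": [0,0,0]}
  ]
}}

```text
clock: 21.2
tool_pos: [0.6272, -0.1299, 0.0437]
orientation: [179.9, -0.1, 3.6]
force: [1.4, -11.5, -0.1]
opening: 0.0202
gripper_force: 5.8
```

>>> {"fn": "apply_moves", "kwargs": {
  "deltas": [
    {"fingers": 20,"delta_pos": [0,-2,0],"angular": [0,0,0]},
    {"fingers": 20,"delta_pos": [0,-4,0],"angular": [0,0,0]},
    {"fingers": 20,"delta_pos": [0,-7,0],"angular": [0,0,0]},
    {"fingers": 20,"delta_pos": [0,-11,0],"angular": [0,0,0]},
    {"fingers": 20,"delta_pos": [0,-15,0],"angular": [0,0,0]},
    {"fingers": 20,"delta_pos": [0,-19,0],"angular": [0,0,0]},
    {"fingers": 20,"delta_pos": [0,-23,0],"angular": [0,0,0]},
    {"fingers": 20,"delta_pos": [0,-27,0],"angular": [0,0,0]},
    {"fingers": 20,"delta_pos": [0,-31,0],"angular": [0,0,0]},
    {"fingers": 20,"delta_pos": [0,-35,0],"angular": [0,0,0]}
  ]
}}

```text
clock: 22.2
tool_pos: [0.625, -0.095, 0.0437]
orientation: [179.9, -0.1, 3.6]
force: [3.3, -12.4, -0.5]
opening: 0.0201
gripper_force: 6.2
```

```bash
python3 -c "
from h import *
rows([(-20,-159,44,0)]);print(ctrl.get_obs()['opening'])
im2=ctrl.snapshot('scene');c2=cam('scene')
for b in blobs(im2,'yellow'):
    r=rect(b,.02,c2);r[:2]=(r[:2]-O)@G;r[4]-=GY;print(r.round(1))
"
```

```text
now [-1.950e+01 -1.942e+02  4.370e+01  1.000e-01] [  3.3 -12.4  -0.5]
[0, -35, 0] 0.1
0.02012259618077146
[-27.3 -34.3  44.3  32.5  -0.1]
[ -27.7 -100.1   43.4   32.3   -0.6]
[ -25.1 -153.    48.4   30.   -27.1]
[ -37.7 -455.4   55.    53.5   17.3]
```

```bash
python3 -c "
from h import *
a=ctrl.snapshot('side')[170:250,260:440,::-1];b=ctrl.snapshot('wrist')[:,:,::-1][:240]
cv2.imwrite('pics/m.png',np.vstack([cv2.resize(a,(640,284)),b]))
"
```

```text
(no output)
```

View pics/m.png

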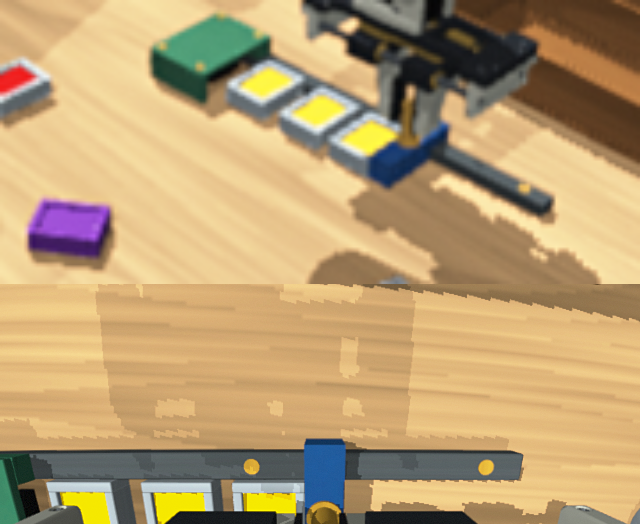

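The slides stay square ahead of the jaw, about 15–20 mm gaps remaining between them. I'll keep advancing.

>>> {"fn": "apply_moves", "kwargs": {
  "deltas": [
    {"fingers": 20,"delta_pos": [0,-3,0],"angular": [0,0,0]},
    {"fingers": 20,"delta_pos": [0,-6,0],"angular": [0,0,0]},
    {"fingers": 20,"delta_pos": [0,-9,0],"angular": [0,0,0]},
    {"fingers": 20,"delta_pos": [0,-12,0],"angular": [0,0,0]},
    {"fingers": 20,"delta_pos": [0,-15,0],"angular": [0,0,0]},
    {"fingers": 20,"delta_pos": [0,-18,0],"angular": [0,0,0]},
    {"fingers": 20,"delta_pos": [0,-21,0],"angular": [0,0,0]},
    {"fingers": 20,"delta_pos": [0,-24,0],"angular": [0,0,0]},
    {"fingers": 20,"delta_pos": [0,-27,0],"angular": [0,0,0]},
    {"fingers": 20,"delta_pos": [0,-30,0],"angular": [0,0,0]}
  ]
}}

```text
clock: 23.35
tool_pos: [0.6232, -0.0651, 0.0437]
orientation: [179.9, -0.1, 3.6]
force: [3.6, -12.7, -0.0]
opening: 0.0203
gripper_force: 6.5
```

>>> {"fn": "apply_moves", "kwargs": {
  "deltas": [
    {"fingers": 20,"delta_pos": [0,-2,0],"angular": [0,0,0]},
    {"fingers": 20,"delta_pos": [0,-4,0],"angular": [0,0,0]},
    {"fingers": 20,"delta_pos": [0,-6,0],"angular": [0,0,0]},
    {"fingers": 20,"delta_pos": [0,-8,0],"angular": [0,0,0]}
  ]
}}

```text
clock: 23.75
tool_pos: [0.6227, -0.0573, 0.0437]
orientation: [179.9, -0.1, 3.6]
force: [2.7, -13.5, -0.7]
opening: 0.0204
gripper_force: 6.7
```

>>> {"fn": "apply_moves", "kwargs": {
  "deltas": [
    {"fingers": 20,"delta_pos": [0,-2,0],"angular": [0,0,0]},
    {"fingers": 20,"delta_pos": [0,-4,0],"angular": [0,0,0]}
  ]
}}

```text
clock: 23.95
tool_pos: [0.6225, -0.0533, 0.0437]
orientation: [179.9, -0.1, 3.6]
force: [3.6, -12.5, -0.2]
opening: 0.0204
gripper_force: 6.7
```

>>> {"fn": "apply_moves", "kwargs": {
  "deltas": [
    {"fingers": 20,"delta_pos": [0,-1,0],"angular": [0,0,0]},
    {"fingers": 20,"delta_pos": [0,-2,0],"angular": [0,0,0]}
  ]
}}

```text
clock: 24.15
tool_pos: [0.6223, -0.0513, 0.0437]
orientation: [179.9, -0.1, 3.6]
force: [3.8, -13.2, 0.3]
opening: 0.0199
gripper_force: 6.7
```

```bash
python3 -c "
from h import *
rows([(-20,-159,44,0)]);print(ctrl.get_obs()['opening'])
im2=ctrl.snapshot('scene');c2=cam('scene')
for b in blobs(im2,'yellow'):
    r=rect(b,.02,c2);r[:2]=(r[:2]-O)@G;r[4]-=GY;print(r.round(1))
"
```

```text
now [-1.960e+01 -1.504e+02  4.370e+01  1.000e-01] [  3.8 -13.2   0.3]
[0, 9, 0] 0.1
0.01994589889564168
[-28.  -24.   42.7  32.5   0.4]
[-27.7 -69.8  45.   32.6   0.6]
[ -27.9 -115.5   43.2   32.3   -0.9]
[ -37.7 -455.4   55.    53.5   17.3]
```

>>> {"fn": "apply_moves", "kwargs": {
  "deltas": [
    {"fingers": 20,"delta_pos": [0,-1,0],"angular": [0,0,0]},
    {"fingers": 20,"delta_pos": [0,-2,0],"angular": [0,0,0]}
  ]
}}

```text
clock: 24.4
tool_pos: [0.6222, -0.0493, 0.0437]
orientation: [179.9, -0.1, 3.6]
force: [3.2, -12.9, -0.3]
opening: 0.0198
gripper_force: 6.7
```

>>> {"fn": "apply_moves", "kwargs": {
  "deltas": [
    {"fingers": 20,"delta_pos": [0,-1,0],"angular": [0,0,0]},
    {"fingers": 20,"delta_pos": [0,-2,0],"angular": [0,0,0]}
  ]
}}

```text
clock: 24.6
tool_pos: [0.6221, -0.0473, 0.0437]
orientation: [179.9, -0.1, 3.6]
force: [3.7, -13.1, -0.7]
opening: 0.0204
gripper_force: 6.7
```

>>> {"fn": "apply_moves", "kwargs": {
  "deltas": [
    {"fingers": 20,"delta_pos": [0,-1,0],"angular": [0,0,0]},
    {"fingers": 20,"delta_pos": [0,-2,0],"angular": [0,0,0]}
  ]
}}

```text
clock: 24.8
tool_pos: [0.622, -0.0453, 0.0437]
orientation: [179.9, -0.1, 3.6]
force: [3.7, -13.3, -0.4]
opening: 0.0201
gripper_force: 6.7
```

>>> {"fn": "apply_moves", "kwargs": {
  "deltas": [
    {"fingers": 20,"delta_pos": [0,-1,0],"angular": [0,0,0]},
    {"fingers": 20,"delta_pos": [0,-2,0],"angular": [0,0,0]}
  ]
}}

```text
clock: 25.0
tool_pos: [0.6219, -0.0433, 0.0437]
orientation: [179.9, -0.1, 3.6]
force: [3.9, -12.1, -0.7]
opening: 0.0199
gripper_force: 6.7
```

>>> {"fn": "apply_moves", "kwargs": {
  "deltas": [
    {"fingers": 20,"delta_pos": [0,-1,0],"angular": [0,0,0]},
    {"fingers": 20,"delta_pos": [0,-2,0],"angular": [0,0,0]}
  ]
}}

```text
clock: 25.2
tool_pos: [0.6217, -0.0413, 0.0437]
orientation: [179.9, -0.1, 3.6]
force: [4.0, -13.3, -0.2]
opening: 0.0198
gripper_force: 6.7
```

>>> {"fn": "apply_moves", "kwargs": {
  "deltas": [
    {"fingers": 20,"delta_pos": [0,-1,0],"angular": [0,0,0]},
    {"fingers": 20,"delta_pos": [0,-2,0],"angular": [0,0,0]}
  ]
}}

```text
clock: 25.4
tool_pos: [0.6216, -0.0393, 0.0437]
orientation: [179.9, -0.1, 3.6]
force: [4.2, -14.0, -0.6]
opening: 0.02
gripper_force: 6.7
```

>>> {"fn": "apply_moves", "kwargs": {
  "deltas": [
    {"fingers": 20,"delta_pos": [0,-1,0],"angular": [0,0,0]},
    {"fingers": 20,"delta_pos": [0,-2,0],"angular": [0,0,0]}
  ]
}}

```text
clock: 25.6
tool_pos: [0.6215, -0.0373, 0.0437]
orientation: [179.9, -0.1, 3.6]
force: [4.5, -13.9, 0.4]
opening: 0.02
gripper_force: 6.7
```

>>> {"fn": "apply_moves", "kwargs": {
  "deltas": [
    {"fingers": 20,"delta_pos": [0,-1,0],"angular": [0,0,0]},
    {"fingers": 20,"delta_pos": [0,-2,0],"angular": [0,0,0]}
  ]
}}

```text
clock: 25.8
tool_pos: [0.6214, -0.0354, 0.0437]
orientation: [179.9, -0.1, 3.6]
force: [3.4, -13.8, 0.7]
opening: 0.02
gripper_force: 6.7
```

>>> {"fn": "apply_moves", "kwargs": {
  "deltas": [
    {"fingers": 20,"delta_pos": [0,-1,0],"angular": [0,0,0]},
    {"fingers": 20,"delta_pos": [0,-2,0],"angular": [0,0,0]}
  ]
}}

```text
clock: 26.0
tool_pos: [0.6213, -0.0337, 0.0437]
orientation: [179.8, -0.1, 3.6]
force: [5.1, -17.2, -0.5]
opening: 0.0203
gripper_force: 8.8
```

>>> {"fn": "apply_moves", "kwargs": {
  "deltas": [
    {"fingers": 20,"delta_pos": [0,-1,0],"angular": [0,0,0]},
    {"fingers": 20,"delta_pos": [0,-2,0],"angular": [0,0,0]}
  ]
}}

```text
clock: 26.2
tool_pos: [0.6211, -0.0322, 0.0437]
orientation: [179.8, -0.1, 3.6]
force: [5.3, -17.4, -1.2]
opening: 0.02
gripper_force: 9.1
```

>>> {"fn": "apply_moves", "kwargs": {
  "deltas": [
    {"fingers": 20,"delta_pos": [0,-1,0],"angular": [0,0,0]},
    {"fingers": 20,"delta_pos": [0,-2,0],"angular": [0,0,0]},
    {"fingers": 20,"delta_pos": [0,-3,0],"angular": [0,0,0]},
    {"fingers": 20,"delta_pos": [0,-4,0],"angular": [0,0,0]},
    {"fingers": 20,"delta_pos": [0,-4.5,0],"angular": [0,0,0]}
  ]
}}

```text
clock: 26.7
tool_pos: [0.6209, -0.028, 0.0437]
orientation: [179.8, -0.1, 3.6]
force: [6.2, -19.4, -1.3]
opening: 0.0204
gripper_force: 10.0
```

>>> {"fn": "apply_moves", "kwargs": {
  "deltas": [
    {"fingers": 20,"delta_pos": [0,-1,0],"angular": [0,0,0]},
    {"fingers": 20,"delta_pos": [0,-1.8,0],"angular": [0,0,0]},
    {"fingers": 20,"delta_pos": [0,-1.8,0],"angular": [0,0,0]}
  ]
}}

```text
clock: 27.0
tool_pos: [0.6208, -0.0263, 0.0437]
orientation: [179.8, -0.1, 3.6]
force: [5.7, -19.0, -1.2]
opening: 0.0198
gripper_force: 9.8
```

>>> {"fn": "apply_moves", "kwargs": {
  "deltas": [
    {"fingers": 20,"delta_pos": [0,1.5,0],"angular": [0,0,0]},
    {"fingers": 21,"delta_pos": [0,3,0],"angular": [0,0,0]},
    {"fingers": 28,"delta_pos": [0,4,0],"angular": [0,0,0]},
    {"fingers": 40,"delta_pos": [0,4,0],"angular": [0,0,0]},
    {"fingers": 40,"delta_pos": [0,4,-5],"angular": [0,0,0]},
    {"fingers": 40,"delta_pos": [0,4,-40],"angular": [0,0,0]},
    {"fingers": 40,"delta_pos": [-20,4,-85],"angular": [0,0,0]},
    {"fingers": 40,"delta_pos": [-60,20,-130],"angular": [0,0,0]},
    {"fingers": 40,"delta_pos": [-80,40,-160],"angular": [0,0,0]},
    {"fingers": 40,"delta_pos": [-80,40,-160],"angular": [0,0,0]}
  ]
}}

```text
clock: 28.0
tool_pos: [0.5425, -0.0688, 0.2089]
orientation: [-180.0, -0.5, 3.6]
force: [1.6, 0.1, 0.7]
opening: 0.0402
gripper_force: 0.0
```

```bash
python3 -c "
from h import *
o=ctrl.get_obs();print(o['tool_pos'],o['force'].round(1))
b=ctrl.snapshot('wrist');c=cam('wrist',o)
for k in blobs(b,'yellow',300):
    r=rect(k,.02,c);r[:2]=(r[:2]-O)@G;r[4]-=GY;print(r.round(1))
a=ctrl.snapshot('scene')[140:290,170:410]
cv2.imwrite('pics/f.png',np.vstack([cv2.resize(b[:240],(640,240)),cv2.resize(a,(560,350)).copy() if 0 else cv2.resize(a,(640,350))])[:,:,::-1])
"
```

```text
[ 0.54253918 -0.06875358  0.2089423 ] [1.6 0.1 0.7]
[ -42.8 -456.1   55.4   55.2  -41.2]
[-30.2 -92.9  44.3  33.6  -0.1]
[-29.9 -47.   44.6  33.3  -0.4]
[-30.2  -6.9  45.8  22.1  -0.3]
```

View pics/f.png

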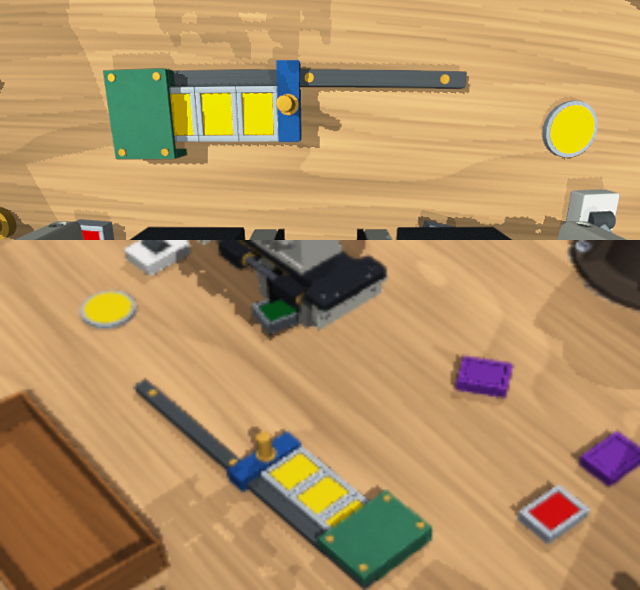

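The row is straight and gapless against the fence, with the jaw closed at (288,105) and the first slide inside the housing. Everything else sits where it was, so I'm handing in.

```bash
python3 -c "
from plant import ctrl
print(ctrl.close_job())"
```

```text
the job is handed in; nothing more can be done
None
```

The three yellow slides are in a straight, gapless row against the fence, and the jaw holds them with the sprung stop pressed in about 8 mm, as judged from the force rise; the job was handed in at about 28 s.

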